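# Shut the bulb carton and hold the spring clip open over its header card

## Robot

A 6-joint arm with a two-finger parallel gripper is mounted at the origin on the work surface. World frame = base frame: x ahead of the robot, y to its left, z up, the work surface at z = 0. Lengths are in mm, angles in rad, forces in N, time in s.
With the tool pointing down it reaches from about 350 to 975 mm from the base axis. Payload 7.1 kg.
Tool frame: the origin (TCP) lies midway between the tips of the shut fingers; the grasp point (between the pads) lies ctrl.tcp_to_grasp behind it (ctrl.tcp_to_grasp is the distance from the TCP to the grasp point, in mm); z points along the fingers, y is the direction in which the jaws open and shut (so a half turn about z gives the same grasp; the last joint's range is limited). The gripper opens to 88 mm and grips with 3 to 60 N. Pads are 20 mm wide; open, the fingers measure 115 mm over their backs; the gripper's body (75 mm by 178 mm) begins 61 mm behind the grasp point.
Start: joints at [1.142, 0.423, 1.63, -0, 1.089, -0.019], TCP at [248.984, 573.247, 222.675] pointing down, gripper open.
Joint ranges: [-3, 3], [-0.9, 2.11], [0.09, 2.58], [-1.31, 4.45], [0.11, 2.69], [-2.54, 2.54]. Speed limits (rad/s): [2.39, 2.39, 3.01, 3.14, 3.14, 3.14].

## Interface

Orientations are given as a rotation vector (axis times angle).
In Python, from workcell import ctrl gives the robot as it stands.
- The arm moves only by the tool play_rows, never from a script. Its argument "increments" is text: rows parted by semicolons, each of 5 numbers parted by spaces: the opening, from 0 (shut) to 1 (fully open), then the shift along the world's x, y, z in m, then the turn about the world's z in degrees. A call has 1 to 20 rows; each row shifts and turns the commanded pose from where the row before left it; what a row does not reach is not made up. A row lasts 1/10 s, in which the tool goes at most 50 mm and 8.59 degrees, less where a joint would pass 70% of its speed; a pose out of reach is approached as far as the arm can. A call is refused whole if a number of a shift passes 0.05 or a number of a turn 8.59, either way. A call with a gripper value outside its range is refused whole. The fingers move at their own pace and stop on an object; the grip force is fixed at half the most. Time passes only in rows, so rows that do not move let the fingers close. It gives the time, the measured TCP pose, the force and the opening at its end, in the units of the state.
- ctrl.get_obs(): the state, without advancing time (a new reading comes with each control period).
- ctrl.get_image(name): name is "scene" or "top" or "wrist"; returns a dict with "img" (480x640x3 uint8, red, green, blue), "range_z" (480x640 float32, mm along the optical axis (not along the pixel's ray), 0 where there is no reading), "vertical_fov" (degrees; the focal length in pixels is half the picture's height over the tangent of half this angle, whatever the lens; pixels are square), "cx", "cy" (the principal point, pixels), "k1" (the pictures are not rectified: a ray, as slopes to the right and down, at radius r is drawn at 1 + k1 r^2 times it, then the intrinsics apply), "origin" and "attitude" of the camera in the world. Camera axes: x right, y down, z forward; pixel columns grow to the right and rows downward; lengths in mm; the calibration is good to about 2 mm. A picture is of the moment at which its call begins.
- ctrl.close_job(): hands the job in, once; it reports no verdict.
The state is a dict: "t": time; "qpos": joint angles; "qvel": joint speeds; "joint_torque": joint torques, N m; "ee_pos": TCP position; "orientation": TCP orientation; "ft_force": force on the tool from outside, world axes, zero at the start; "moment": the same for the moment, N m; "width": finger opening in mm.
Only numpy, scipy, OpenCV 4.12 (cv2) and the standard library are available. Lean on these libraries where they do the work, as an engineer would, in place of code of your own. Each camera call takes 0.05 s, during which the arm holds its last target. There are 200 camera calls.

## Task

Fold the carton's top flaps down shut, the narrow one first and then the wide one. Then take the spring clip from the edge of its little wooden stand by squeezing its handles, and hold it wide open astride the middle of the top edge of the carton's upright header card, a jaw on each side and neither touching the carton, so that I can slip a receipt in. Finish while still holding the clip squeezed open there; leave the comb, the flashlight and the coin jar where they are.

Things in the scene. Friction and masses are not known exactly. Their poses are not given: they have to be found in the camera images.
- carton: Fixed cardboard carton of light bulbs, open on top, 110 mm (its x) by 150 mm (its y), walls 70 mm high; origin at the centre of its underside, z up. Its +x wall carries on up as a plain upright header card, 4 mm thick, 100 mm wide along y, 118 mm tall from the shelf. Flaps are hinged on its +y and -y walls. Carton and stand may swap sides.
- header_top (a point): Middle of the header card's top edge (centre of its 4 mm thickness, 118 mm above the shelf); axes as the carton's: x across the card, y along the edge.
- flap_narrow_hinge (a point): Middle of the narrow flap's hinge line, on the carton's +y wall, 70.5 mm above the shelf; hinge line along the carton's x. Shut, the flap reaches 65 mm from here towards carton -y and lies flat; 98 mm wide along x, 3 mm thick above the hinge line.
- flap_wide_hinge (a point): Middle of the wide flap's hinge line, on the carton's -y wall, 74.5 mm above the shelf; hinge line along the carton's x. Shut, the flap reaches 100 mm from here towards carton +y, over the edge of the narrow one; 100 mm wide along x, 3 mm thick above the hinge line.
- flap_narrow (a joint): Angle of the narrow flap, rad: 0 shut flat, 1.57 upright, more leaning outward. Stays where it is left (stiff crease); about 1 N at its edge folds it.
- flap_wide (a joint): Angle of the wide flap, rad: 0 shut flat, 1.57 upright, more leaning outward. Stays where it is left; about 1 N at its edge folds it.
- stand: Fixed small wooden stand: foot 60 mm (its x) by 90 mm (its y), 14 mm high, with an upright board 4 mm thick and 84 mm wide along y whose top edge is 65 mm above the shelf. Origin at the centre of the underside. The clip sits clamped astride the board's top edge.
- clip_grip (a point): Loose steel spring clip, 60 g, peg-shaped: two pivoted plates 30 mm wide (its y), jaws down, handles up, 80 mm tall. Point midway between the handles, 22 mm above the pivot, 108 mm above the shelf while parked; z up, x across the plates (squeezing direction). Handle tops are 41 mm above the pivot and, parked, 39 mm apart over the outside; jaw tips 38 mm below the pivot.
- jaw_a (a point): Lower end of the inner face of the clip's -x jaw, middle of its width. Parked, it is 17 mm below the stand board's top edge. Clip_grip is fixed to this jaw's plate; each plate turns by half of the opening, so clip_grip's frame tilts up to 0.3 rad about its y.
- jaw_b (a point): Lower end of the inner face of the clip's +x jaw, middle of its width.
- clip_b (a joint): Opening angle of the clip, rad: 0 with jaws 4 mm apart and parallel (parked), 0.6 squeezed right home, against a stop: about 8 N on the handles, which then stand parallel, 14 mm over the outside; jaw tips then gape 26 mm (17 mm gap at 15 mm above the tips). Let go, it snaps shut.
- comb: Bystander: flat grey plastic comb 30 x 150 x 5 mm, origin under its centre, long along its y.
- flashlight: Bystander: aluminium flashlight lying along its y, 165 mm long, 40 mm thick, origin under its middle.
- coin_jar: Bystander: glass jar of coins, 72 mm across, 85 mm tall, origin under its centre.
There are look-alikes about, which are no part of the job. Leave any blue look-alike of the part that bears clip_grip alone. There is more than one size of the carton; the job needs the smaller.

How it is judged (in metres and radians):
On the way, in this order (a step that is already met when the one before it is completed fails the run):
1. the narrow flap is folded shut while the wide one is still up (value of joint flap_narrow below 0.13 rad and value of joint flap_wide above 0.5 rad), for 0.1 s.
2. the wide flap is folded shut over it (value of joint each of flap_narrow, flap_wide below 0.13 rad), for 0.2 s.
3. the clip, squeezed open in the fingers, is off the stand (all of step 2 and value of joint clip_b above 0.35 rad and contact force between the fingers and clip above 2 N and contact force between clip and stand below 0.2 N and distance between clip_grip and stand above 0.125 m), for 0.1 s.
At the end, for the whole second after the job is handed in: Flaps within 0.13 rad of shut; clip held in the fingers, open at least 0.4 rad, nearly still; neither it nor the arm touches the carton; its jaw tips are on opposite sides of the header card, at least 6 mm below its top edge and within 25 mm of the edge's middle (all of step 2 and value of joint clip_b above 0.4 rad and contact force between the fingers and clip above 2 N and contact force between each of clip, the arm and carton below 0.3 N and ((x of jaw_a in the frame of header_top below -0.003 m and x of jaw_b in the frame of header_top above 0.003 m) or (x of jaw_b in the frame of header_top below -0.003 m and x of jaw_a in the frame of header_top above 0.003 m)) and linear speed of clip below 0.03 m/s and z of each of jaw_a, jaw_b in the frame of header_top below -0.006 m and y of jaw_a in the frame of header_top between -0.025 and 0.025 m and y of jaw_b in the frame of header_top between -0.025 and 0.025 m); the arm keeps its last pose, push and grip.
It fails at once if a bystander (comb, flashlight, coin jar) was moved by more than 30 mm (distance of any of comb, flashlight, coin_jar from where it was at the start of the episode above 0.03 m).
It also fails if it takes over 56 s, if anything falls off the work surface, if the arm or the gripper's body presses on something with over 40 N, if the wrist force passes 120 N, or if a joint passes its speed limit or range.

## Working session

There is one attempt and no reset: what is moved stays moved. The work goes in short steps, Python scripts to look and compute and a tool call to move; the robot and the scene stay as the last step left them, time stands still between calls to the robot, and variables do not carry over. Pictures are saved under pics/ and viewed, on a budget of 10 in all, crops included, one or two more only if the job needs it, and the job is handed in when it is done.

Besides the shell and the picture viewer there is one more tool, called after "Call:" as name(argument=value, ...) on one line, values as JSON. play_rows: Moves the arm, as the interface text tells. Its arguments: {"type":"object","properties":{"increments":{"type":"string"}},"required":["increments"]}

```bash
mkdir -p pics && ls && cat > h.py <<'E'
import numpy as np, cv2
from workcell import ctrl
from scipy.spatial.transform import Rotation as R
def cam(name):
    d=ctrl.get_image(name); return d
def rot(a):
    a=np.array(a,float)
    return a if a.shape==(3,3) else (R.from_rotvec(a).as_matrix() if a.size==3 else R.from_quat(a).as_matrix())
def K(d):
    f=d["img"].shape[0]/2/np.tan(np.radians(d["vertical_fov"])/2); return np.array([[f,0,d["cx"]],[0,f,d["cy"]],[0,0,1]])
def cloud(d):
    h,w=d["range_z"].shape; u,v=np.meshgrid(np.arange(w),np.arange(h))
    p=np.stack([u,v],-1).reshape(-1,1,2).astype(np.float64)
    n=cv2.undistortPoints(p,K(d),np.array([d["k1"],0,0,0.])).reshape(h,w,2)
    z=d["range_z"][...,None]; P=np.concatenate([n*z,z],-1)
    W=P@rot(d["attitude"]).T+np.array(d["origin"]); W[d["range_z"]<=0]=np.nan
    return W
def save(d,name): cv2.imwrite("pics/"+name,cv2.cvtColor(d["img"],cv2.COLOR_RGB2BGR))
E
python3 - <<'E'
from h import *
print(ctrl.get_obs(), ctrl.tcp_to_grasp)
for n in("top","scene"):
    d=cam(n); save(d,n+"0.png"); np.savez(n+"0.npz",W=cloud(d),img=d["img"]); print(n,{k:d[k] for k in d if k not in("img","range_z")})
E
```

```text
pics
{'t': 0.0, 'qpos': array([ 1.14198160e+00,  4.23851057e-01,  1.63066557e+00,  5.37100310e-06,
        1.08858168e+00, -1.90196302e-02]), 'qvel': array([-2.29749233e-03, -9.63460557e-04, -6.35690106e-05,  7.83513729e-04,
       -1.10889499e-03, -6.36911208e-04]), 'joint_torque': array([ 1.15735638e-03, -5.44634449e+01, -2.73668826e+01,  6.44961954e-02,
        2.27549532e-02, -4.80405834e-05]), 'ee_pos': array([248.77508267, 572.76622565, 221.90490773]), 'orientation': array([-6.39144662e-01, -3.07554280e+00,  2.30412163e-03]), 'ft_force': array([-0.79121268, -0.88135466,  0.02104492]), 'moment': array([ 0.05605475, -0.01327526, -0.00697929]), 'width': 87.82060189672119} 18.700000000000003
top {'vertical_fov': 57.88196198970705, 'cx': 312.8860368519487, 'cy': 237.28741718225842, 'k1': 0.025475993061791546, 'origin': array([344.12381652,  40.46490561, 974.76506848]), 'attitude': array([-2.28703472,  1.89584726, -0.20499527])}
scene {'vertical_fov': 50.886453085093386, 'cx': 321.61200396704265, 'cy': 229.70261268075268, 'k1': -0.004949089680981304, 'origin': array([1051.69752493, -584.52614452,  853.15089777]), 'attitude': array([-2.182745  , -0.80942667,  0.34731035])}
```

View pics/top0.png

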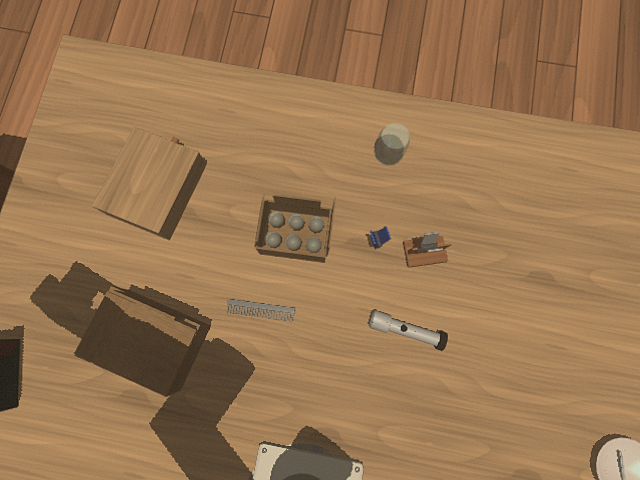

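View pics/scene0.png

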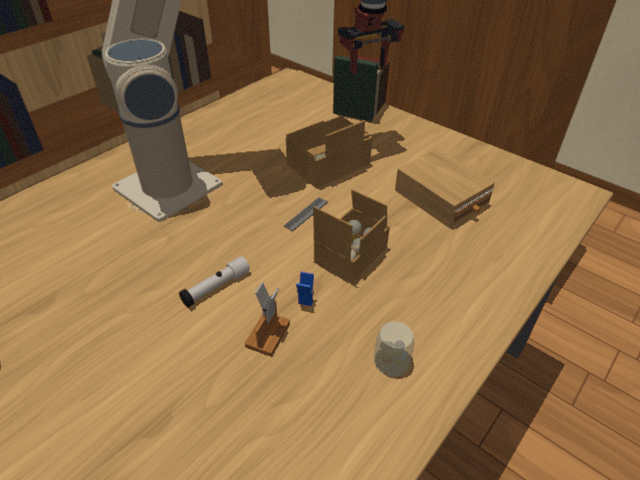

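```bash
python3 - <<'E'
from h import *
t=np.load("top0.npz"); s=np.load("scene0.npz")
A=t["W"];B=s["W"]
for uv in [(295,230),(378,237),(430,245),(398,140),(260,308),(408,330),(258,215),(334,215),(300,203)]: print(uv,A[uv[1],uv[0]].round())
# crops enlarged, side by side
a=cv2.resize(t["img"][180:280,240:460],None,fx=3.6,fy=3.6,interpolation=cv2.INTER_CUBIC)[:, :792]
b=cv2.resize(s["img"][180:370,235:430],None,fx=1.26*1.0,fy=1.26,interpolation=cv2.INTER_CUBIC)
b=cv2.resize(s["img"][190:360,240:400],None,fx=2,fy=2)
c=np.zeros((360,792,3),np.uint8);c[:a.shape[0],:a.shape[1]]=a
cv2.imwrite("pics/crop_top.png",c[...,::-1]); 
b=cv2.resize(s["img"][185:365,235:400],None,fx=3.3,fy=3.3,interpolation=cv2.INTER_CUBIC)
cv2.imwrite("pics/crop_scene.png",b[...,::-1])
# height map, world-aligned, all points z>5 near objects
P=np.concatenate([A.reshape(-1,3),B.reshape(-1,3)]);P=P[np.isfinite(P).all(1)]
np.save("P0.npy",P)
x=A[230,295]
print(rot(np.array([-2.28703472,  1.89584726, -0.20499527])).round(2))
m=(abs(P[:,0]-x[0])<110)&(abs(P[:,1]-x[1])<110)&(P[:,2]>78)
Q=P[m];print(len(Q),Q.min(0),Q.max(0))
S=np.full((480,640,3),255,np.uint8)
import colorsys
for q in P[(abs(P[:,0]-x[0])<130)&(abs(P[:,1]-x[1])<260)&(P[:,2]>4)]:
    px=int((x[1]+120-q[1])*1.8); py=int((x[0]+130-q[0])*1.8)
    if 0<=px<640 and 0<=py<480: S[py,px]=cv2.applyColorMap(np.uint8([[min(255,q[2]*1.4)]]),cv2.COLORMAP_JET)[0,0]
print("map: y=%.1f-px/1.8, x=%.1f-py/1.8"%(x[1]+120,x[0]+130))
cv2.imwrite("pics/map.png",S)
E
```

```text
(295, 230) [561. 122.   3.]
(378, 237) [571. -64.  42.]
(430, 245) [ 563. -167.   89.]
(398, 140) [784. -68.  85.]
(260, 308) [373. 164.   3.]
(408, 330) [ 385. -158.   33.]
(258, 215) [582. 214.  -3.]
(334, 215) [614.  40.  -1.]
(300, 203) [602. 116.  87.]
[[ 0.19 -0.96  0.21]
 [-0.98 -0.18  0.04]
 [ 0.   -0.21 -0.98]]
2874 [493.89332024  37.04774282  78.02126331] [611.66349916 198.99877987 178.2008488 ]
map: y=242.1-px/1.8, x=691.1-py/1.8
```

View pics/crop_scene.png

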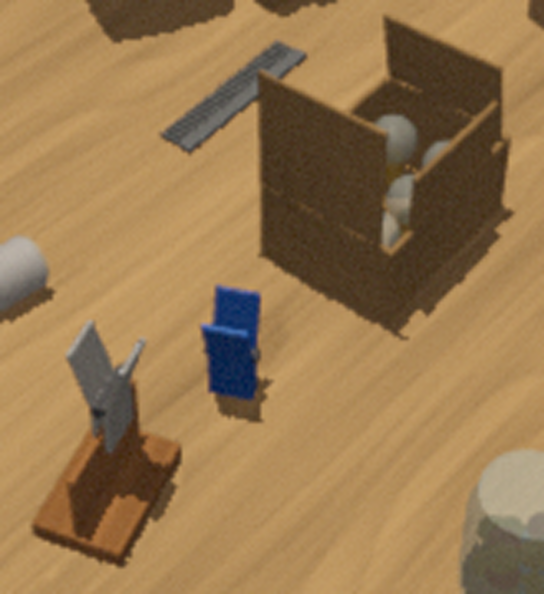

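View pics/map.png

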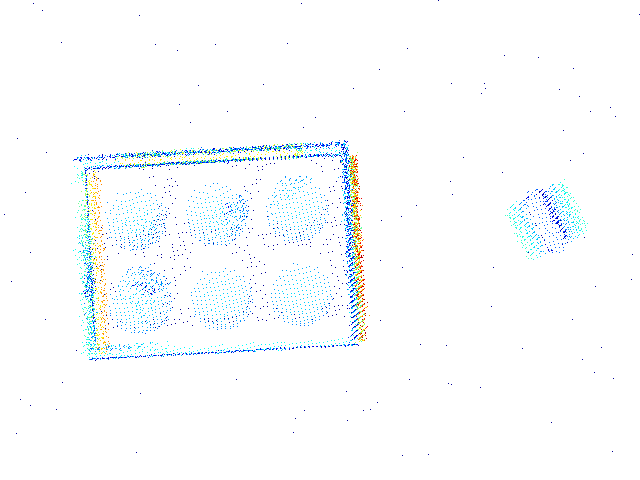

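Small carton (295,230) is the one meant (the large one at (145,340) is the look-alike). The grey clip on its stand at (430,245) is the clip; the blue one at (378,237) is to be left alone. In the crop, the header card faces world +x, the tall wide flap is at world −y and the narrow one at +y. Now for the fits.

```bash
python3 - <<'E'
from h import *
t=np.load("top0.npz"); s=np.load("scene0.npz")
for n,W in(("top",t["W"]),("scene",s["W"])):
    P=W.reshape(-1,3);P=P[np.isfinite(P).all(1)]
    print("==",n)
    tab=P[(abs(P[:,0]-560)<200)&(abs(P[:,1])<250)&(abs(P[:,2])<8)]; print("table z",np.median(tab[:,2]),tab[:,2].std())
    def box(x0,x1,y0,y1,z0,z1): return P[(P[:,0]>x0)&(P[:,0]<x1)&(P[:,1]>y0)&(P[:,1]<y1)&(P[:,2]>z0)&(P[:,2]<z1)]
    # header
    H=box(585,630,55,190,85,130)
    if len(H)>20:
        c=H[:,:2].mean(0);u,sv,v=np.linalg.svd(H[:,:2]-c,full_matrices=False);d=v[0]*np.sign(v[0,1]);l=(H[:,:2]-c)@d
        print("header n",len(H),"c",c,"dir yaw",np.degrees(np.arctan2(-d[0],d[1])),"l",np.percentile(l,[1,99]),"thick",sv[1]/np.sqrt(len(H)),"zmax",np.percentile(H[:,2],99), "mid",c+d*np.mean(np.percentile(l,[1,99])))
    for nm,y0,y1 in(("wide",25,60),("narrow",175,215)):
        for z0 in range(78,180,15):
            Q=box(490,600,y0,y1,z0,z0+15)
            if len(Q)>10: print(nm,z0,len(Q),"x",np.percentile(Q[:,0],[2,98]).round(1),"y",np.percentile(Q[:,1],[5,50,95]).round(1),"slope dy/dx",np.polyfit(Q[:,0],Q[:,1],1)[0].round(3))
    F=box(490,640,20,220,20,70);print("walls x,y",np.percentile(F,[1,99],0).round(1)[:, :2])
    for z0,z1 in((9,18),(18,45),(45,68),(68,85),(85,95),(95,105),(105,115),(115,130)):
        Q=box(500,640,-240,-105,z0,z1)
        if len(Q)>8:
            r=cv2.minAreaRect(Q[:,:2].astype(np.float32)); print("stand z",z0,len(Q),"med",np.median(Q,0).round(1),"rect",[np.round(k,1) for k in r], "zmax",Q[:,2].max().round(1))
E
```

```text
== top
table z -0.4646005730094771 2.011669560906942
header n 301 c [602.11754931 123.71849436] dir yaw 3.247564787362639 l [-48.38029914  48.48591115] thick 1.2144541820363888 zmax 119.93300582520271 mid [602.11455783 123.77121556]
wide 78 12 x [501.4 592.7] y [41.3 45.1 47.7] slope dy/dx 0.066
wide 108 11 x [501.7 584.5] y [41.2 44.1 46.8] slope dy/dx 0.063
wide 123 14 x [501.9 596.5] y [40.8 44.4 47.3] slope dy/dx 0.064
wide 153 14 x [501.9 594.9] y [40.  43.7 46.5] slope dy/dx 0.064
wide 168 86 x [503.5 597.5] y [39.5 42.5 45.5] slope dy/dx 0.055
narrow 78 11 x [494.  587.2] y [190.6 193.3 198.2] slope dy/dx 0.077
narrow 123 81 x [495.5 589.6] y [182.3 185.4 188.7] slope dy/dx 0.053
walls x,y [[492.3  46.6]
 [605.1 194.2]]
stand z 9 732 med [ 556.9 -171.    13.4] rect [array([ 565.6, -176.1]), array([59.9, 93.1]), np.float64(18.8)] zmax 17.8
stand z 18 33 med [ 554.8 -150.2   29.2] rect [array([ 570.4, -173.5]), array([19. , 83.4]), np.float64(22.2)] zmax 43.8
stand z 45 85 med [ 562.5 -167.2   62.8] rect [array([ 564.7, -177.3]), array([11.4, 84.6]), np.float64(15.7)] zmax 67.8

[... 1898 characters left out ...]
1   58.8] rect [array([ 569.4, -174.2]), array([11. , 84.8]), np.float64(12.3)] zmax 67.9
stand z 68 62 med [ 569.5 -167.    75.9] rect [array([ 569.1, -162.4]), array([33.3, 11.3]), np.float64(88.2)] zmax 84.8
stand z 85 91 med [ 562.8 -167.2   90.4] rect [array([ 564.9, -162.7]), array([17.2, 35.9]), np.float64(17.7)] zmax 94.6
stand z 95 63 med [ 558.1 -166.2  100.5] rect [array([ 564.6, -162.5]), array([24.8, 32.1]), np.float64(14.6)] zmax 105.0
stand z 105 64 med [ 555.3 -166.6  110.8] rect [array([ 564.7, -163.7]), array([30.7, 30. ]), np.float64(12.7)] zmax 115.0
stand z 115 113 med [ 552.8 -165.3  123.9] rect [array([ 564.3, -162.4]), array([38.1, 30.7]), np.float64(17.8)] zmax 128.4
```

View pics/crop_top.png

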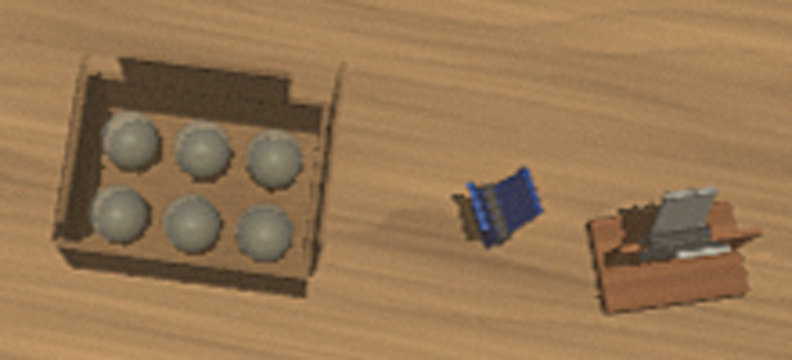

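Call:
play_rows(increments="0 0 0 0.04 0;0 0.02 -0.02 0.02 -6;0 0.028 -0.032 0 -6.3;0 0.028 -0.032 0 -6.3;0 0.028 -0.032 0 -6.3;0 0.028 -0.032 0 -6.3;0 0.028 -0.032 0 -6.3;0 0.028 -0.032 0 -6.3;0 0.028 -0.032 0 -6.3;0 0.028 -0.032 0 -6.3;0 0.028 -0.032 0 -6.3;0 0.024 -0.029 0 -0.5;0 0 0 -0.03 0;0 0 0 -0.045 0;0 0 0 -0.045 0;0 0 0 -0.035 0;0 0 0 0 0;0 0 0 0 0")

```text
t: 1.9
ee_pos: [544.9, 236.2, 127.7]
orientation: [-2.156, -2.285, 0.002]
ft_force: [0.8, -0.3, 0.4]
width: 0.4
```

Call:
play_rows(increments="0 0 0 -0.013 0;0 0.001 -0.02 0 0;0 0.001 -0.017 0 0;0 0 -0.01 -0.003 0;0 0.001 -0.008 -0.004 0;0 0 -0.007 -0.005 0;0 0.001 -0.006 -0.007 0;0 0 -0.004 -0.007 0;0 0 -0.002 -0.006 0;0 0 -0.001 -0.004 0;0 0 -0.001 -0.003 0;0 0 0 0 0;0 0 0 -0.001 0;0 0 0 0 0")

```text
t: 3.3
ee_pos: [548.9, 160.4, 74.7]
orientation: [-2.156, -2.285, 0.0]
ft_force: [-0.1, -0.4, -0.7]
width: 0.5
```

Call:
play_rows(increments="0 0 0 -0.001 0;0 0 0 -0.001 0;0 0 0 0 0")

```text
t: 3.6
ee_pos: [549.2, 160.4, 73.8]
orientation: [2.156, 2.285, 0.001]
ft_force: [-2.6, -1.0, 9.8]
width: 0.6
```

```bash
python3 - <<'E'
from h import *
o=ctrl.get_obs();print(o["ee_pos"],o["ft_force"],o["moment"])
d=cam("scene");W=cloud(d);P=W.reshape(-1,3);P=P[np.isfinite(P).all(1)]
Q=P[(P[:,0]>500)&(P[:,0]<590)&(P[:,1]>100)&(P[:,1]<200)&(P[:,2]>60)&(P[:,2]<180)]
for y in range(100,200,10):
    q=Q[(Q[:,1]>=y)&(Q[:,1]<y+10)]; print(y,len(q),np.percentile(q[:,2],[10,50,90]).round(1) if len(q)>4 else "")
E
```

```text
[549.17472625 160.38805502  73.76867537] [-2.64444023 -0.97537959  9.79632799] [-0.22490425  0.6244526   0.00300074]
100 0 
110 6 [60.1 60.3 62.1]
120 151 [160.7 169.  176.9]
130 179 [ 72.8 170.4 178.4]
140 213 [ 72.5  98.1 176.8]
150 207 [ 72.5  91.7 130.9]
160 104 [ 71.9  75.4 145.3]
170 72 [ 71.7  74.5 177.2]
180 73 [ 71.7  75.4 173.6]
190 36 [70.9 73.5 75.8]
```

Call:
play_rows(increments="0 0 0 0.03 0;0 0 0 0.045 0;0 0 0 0.045 0;0 0.001 -0.015 0.025 0;0 0.003 -0.045 0 0;0 0.003 -0.045 0 0;0 0.002 -0.04 0 0;0 0.001 -0.01 -0.02 0;0 0 0 -0.045 0;0 0 0 -0.01 0;0 0 0 0 0")

```text
t: 4.75
ee_pos: [557.5, 5.4, 141.2]
orientation: [-2.154, -2.283, 0.005]
ft_force: [-0.2, -0.7, 0.4]
width: 0.9
```

Call:
play_rows(increments="0 -0.001 0.015 0 0;0 -0.001 0.013 0 0;0 -0.001 0.014 -0.001 0;0 -0.001 0.013 -0.002 0;0 0 0.011 -0.006 0;0 -0.001 0.01 -0.008 0;0 0 0.008 -0.01 0;0 -0.001 0.007 -0.011 0;0 0 0.003 -0.009 0;0 0 0.002 -0.008 0;0 0 0 -0.005 0;0 0 0 -0.002 0;0 0 0 -0.001 0;0 0 0 -0.001 0;0 0 0 0 0")

```text
t: 6.25
ee_pos: [553.2, 101.1, 78.9]
orientation: [2.156, 2.284, 0.001]
ft_force: [-0.3, 0.3, 0.3]
width: 0.1
```

Call:
play_rows(increments="0 0 0 -0.001 0;0 0 0 -0.001 0;0 0 0 0 0;0 0 0 0 0")

```text
t: 6.65
ee_pos: [553.4, 101.2, 77.8]
orientation: [2.156, 2.284, 0.001]
ft_force: [-3.0, -1.2, 9.8]
width: 0.5
```

Call:
play_rows(increments="0 0 0 0.03 0;0 0 0 0.045 0;0 0 -0.01 0.045 0;1 0.002 -0.04 0.005 3;1 0.002 -0.045 0 4;1 0.002 -0.045 0 4;1 0.002 -0.045 0 4;1 0.001 -0.045 0 0.3;1 0.001 -0.034 0 0;1 0 0 0 0;1 0 0 0 0")

```text
t: 7.75
ee_pos: [562.7, -163.2, 201.6]
orientation: [-1.835, -2.55, -0.0]
ft_force: [1.0, 0.5, 0.1]
width: 61.2
```

```bash
python3 - <<'E'
from h import *
o=ctrl.get_obs();print(o["t"],o["ee_pos"],o["orientation"],o["width"])
d=cam("wrist");save(d,"wrist1.png");np.savez("wrist1.npz",W=cloud(d),img=d["img"])
t=cam("top");P=cloud(t).reshape(-1,3);np.savez("top1.npz",W=cloud(t),img=t["img"])
W=cloud(d).reshape(-1,3);W=W[np.isfinite(W).all(1)]
print({k:d[k] for k in d if k not in("img","range_z")})
for z0,z1 in((9,18),(45,68),(85,95),(95,105),(105,115),(115,130)):
    Q=W[(W[:,0]>500)&(W[:,0]<640)&(W[:,1]>-240)&(W[:,1]<-105)&(W[:,2]>z0)&(W[:,2]<z1)]
    if len(Q)>8:
        r=cv2.minAreaRect(Q[:,:2].astype(np.float32)); print("stand z",z0,len(Q),"med",np.median(Q,0).round(1),"rect",[np.round(k,1) for k in r])
P=P[np.isfinite(P).all(1)]
Q=P[(P[:,0]>505)&(P[:,0]<590)&(P[:,2]>50)]
for y in range(40,200,15):
    q=Q[(Q[:,1]>=y)&(Q[:,1]<y+15)]; print(y,len(q),np.percentile(q[:,2],[5,50,95]).round(1) if len(q)>4 else "")
E
```

```text
7.75 [ 562.742637   -163.16873106  201.56644987] [-1.83499879e+00 -2.54958666e+00 -3.28297278e-04] 61.217149904428396
{'vertical_fov': 66.95923768659912, 'cx': 311.80871873654763, 'cy': 238.79851105818796, 'k1': 0.001521295057349279, 'origin': array([537.48267807, -85.16867132, 364.05280103]), 'attitude': array([2.80564026, 0.45617245, 0.06949386])}
stand z 9 2697 med [ 563.6 -152.7   14.3] rect [array([ 567.8, -174.3]), array([60. , 90.6]), np.float64(18.6)]
stand z 45 258 med [ 561.9 -148.8   65.2] rect [array([ 566.1, -174.4]), array([11.4, 83.3]), np.float64(14.9)]
stand z 85 638 med [ 563.4 -160.5   90.5] rect [array([ 563.5, -162.1]), array([16.1, 36.5]), np.float64(17.5)]
stand z 95 372 med [ 565.1 -159.8  100.1] rect [array([ 564.5, -161.5]), array([23., 30.]), np.float64(19.2)]
stand z 105 382 med [ 568.3 -160.2  110.2] rect [array([ 563.6, -161.7]), array([29.4, 29.7]), np.float64(18.6)]
stand z 115 932 med [ 563.9 -160.7  125.2] rect [array([ 563.8, -161.8]), array([38., 30.]), np.float64(18.9)]
40 172 [74.5 76.7 79. ]
55 276 [74.8 77.1 79.2]
70 274 [74.5 76.8 79.3]
85 270 [74.2 76.9 79.4]
100 276 [74.2 76.9 79.3]
115 277 [74.3 76.9 79.4]
130 269 [74.3 76.9 79.4]
145 264 [70.3 73.1 76.6]
160 268 [70.4 72.9 75.6]
175 268 [69.4 72.9 75.5]
190 109 [70.5 72.6 75. ]
```

View pics/wrist1.png

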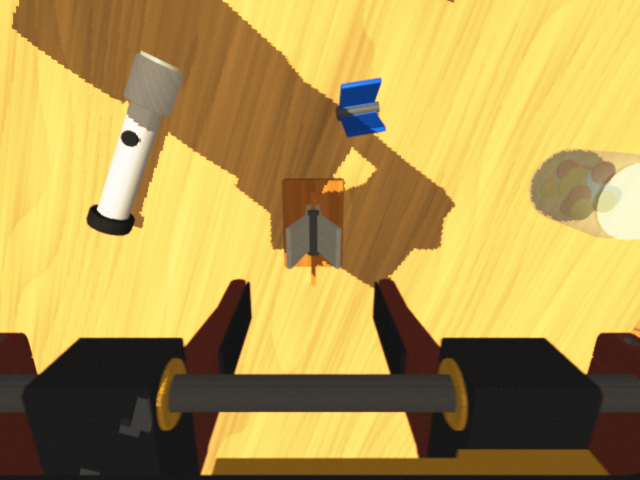

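Flaps are shut (76.9 / 72.9 mm tops). The wrist view shows the clip at (313,230), midway between the fingertips, aligned. Descend and squeeze.

Call:
play_rows(increments="1 0.001 0.001 -0.02 0;1 0 0 -0.03 0;1 0 0 -0.03 0;1 0 0 -0.02 0;1 0 0 -0.011 0;1 0 0 0 0;0.25 0 0 0 0;0.25 0 0 0 0;0.25 0 0 0 0;0 0 0 0 0;0 0 0 0 0;0 0 0 0 0;0 0 0 0 0;0 0 0 0 0;0 0 0 0 0")

```text
t: 9.35
ee_pos: [563.9, -161.7, 90.5]
orientation: [-1.833, -2.551, 0.0]
ft_force: [0.6, 0.1, -0.5]
width: 19.1
```

Call:
play_rows(increments="0 0 0 0 0;0 0 0 0 0;0 0 0 0 0")

```text
t: 9.65
ee_pos: [564.0, -161.7, 90.6]
orientation: [-1.833, -2.551, 0.0]
ft_force: [0.2, -0.5, -0.2]
width: 13.2
```

Call:
play_rows(increments="0 0 0 0.005 0;0 0 0 0.01 0;0 0 0 0.015 0;0 0 0 0.02 0;0 0 0 0.025 0;0 0 0 0.025 0;0 0 0 0 0;0 0 0 0 0")

```text
t: 10.45
ee_pos: [564.4, -161.8, 191.8]
orientation: [1.832, 2.55, 0.001]
ft_force: [-0.4, 0.2, -0.6]
width: 13.2
```

```bash
python3 - <<'E'
from h import *
o=ctrl.get_obs();print(o["t"],o["ee_pos"],o["orientation"],o["width"],o["ft_force"])
d=cam("scene");W=cloud(d);np.savez("scene2.npz",W=W,img=d["img"])
b=cv2.resize(d["img"][170:360,180:400],None,fx=3,fy=3,interpolation=cv2.INTER_CUBIC);cv2.imwrite("pics/scene2.png",b[...,::-1])
E
```

```text
10.45 [ 564.35102382 -161.84542837  191.84821877] [1.83153869e+00 2.54987319e+00 1.08777865e-03] 13.215118110870144 [-0.42410642  0.22571655 -0.63183587]
```

View pics/scene2.png

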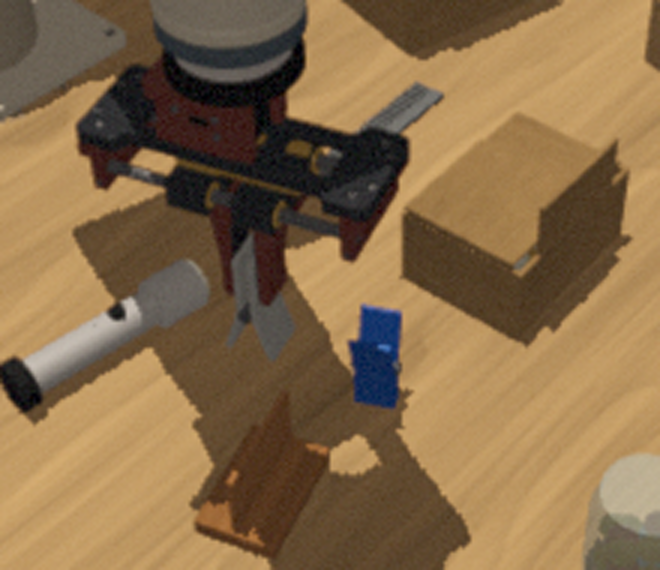

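Call:
play_rows(increments="0 0.002 0.015 0.01 0;0 0.005 0.035 0 -2.5;0 0.005 0.036 0 -2.5;0 0.005 0.036 0 -2.5;0 0.005 0.036 0 -2.5;0 0.005 0.036 0 -2.5;0 0.005 0.036 0 -2.5;0 0.004 0.03 0 -0.3;0 0.003 0.017 0 0;0 0.0006 0.0086 0 0;0 0 0 0 0;0 0 0 0 0")

```text
t: 11.7
ee_pos: [603.3, 123.0, 200.4]
orientation: [-2.156, -2.284, 0.001]
ft_force: [0.2, -0.4, -1.1]
width: 13.2
```

```bash
python3 - <<'E'
from h import *
o=ctrl.get_obs();print(o["t"],o["ee_pos"],o["orientation"],o["width"],o["ft_force"])
for n in("scene","top","wrist"):
    d=cam(n);W=cloud(d);np.savez(n+"3.npz",W=W,img=d["img"])
    if n!="scene": save(d,n+"3.png")
    else: cv2.imwrite("pics/scene3.png",cv2.resize(d["img"][100:300,260:460],None,fx=3,fy=3,interpolation=cv2.INTER_CUBIC)[...,::-1])
    P=W.reshape(-1,3);P=P[np.isfinite(P).all(1)];P=P[(abs(P[:,0]-604)<60)&(abs(P[:,1]-124)<90)&(P[:,2]>85)]
    H=P[(P[:,2]<125)&(abs(P[:,0]-604)<15)]
    if len(H)>20:
        k=np.polyfit(H[:,1],H[:,0],1);print(n,"header n",len(H),"x at y=124:",np.polyval(k,124),"slope",k[0],"y",np.percentile(H[:,1],[1,99]),"z98",np.percentile(H[:,2],98))
        T=H[H[:,2]>114]; 
        if len(T)>5: print("  top strip",len(T),T.mean(0),np.percentile(T[:,:2],[2,98],0))
    for z0 in range(135,200,8):
        q=P[(P[:,2]>=z0)&(P[:,2]<z0+8)&(abs(P[:,1]-124)<30)]
        if len(q)>5: print("  z",z0,len(q),"x",np.percentile(q[:,0],[2,50,98]).round(1),"y",np.percentile(q[:,1],[2,50,98]).round(1))
E
```

```text
11.7 [603.27854377 123.04083791 200.43119465] [-2.15632010e+00 -2.28441634e+00  1.33459075e-03] 13.185031276939863 [ 0.2013431  -0.40255513 -1.14611397]
scene header n 312 x at y=124: 606.8651831820953 slope -0.05006896903786407 y [ 74.27052238 174.70548408] z98 119.22741821377421
  top strip 86 [605.88528062 124.03206309 117.12651202] [[601.02842256  75.88908345]
 [609.76369028 172.10238661]]
  z 151 15 x [588.  618.8 620.4] y [108.8 123.  133.5]
  z 159 49 x [591.  617.8 621.1] y [106.6 119.1 139.2]
  z 167 46 x [592.9 615.3 619.4] y [106.5 118.9 138.8]
  z 175 42 x [594.9 613.4 616.3] y [108.  118.7 138.6]
  z 183 39 x [597.1 610.2 613.4] y [105.6 115.4 138. ]
  z 191 30 x [599.4 606.5 611.7] y [105.3 109.9 118.9]
  z 199 43 x [588.7 610.1 620.1] y [108.  113.3 135.9]
wrist header n 482 x at y=124: 605.3689061858976 slope -0.045726671092347106 y [115.92919333 174.9711136 ] z98 119.66632302751539
  top strip 462 [604.38188216 145.77017944 118.35940496] [[601.73523711 116.45321615]
 [607.18424018 174.5999655 ]]
  z 151 42 x [586.2 590.1 621.1] y [115.6 135.5 138.6]
  z 159 278 x [587.1 603.2 620.4] y [118.1 130.4 138.6]
  z 167 244 x [589.4 611.8 617.6] y [121.4 133.  138.5]
  z 175 259 x [592.1 597.1 615.2] y [124.1 134.4 138.4]
  z 183 218 x [594.6 603.1 612.7] y [125.7 136.5 140.9]
  z 191 915 x [598.  604.1 608.9] y [105.7 128.3 140.8]
  z 199 304 x [588.8 601.7 618.2] y [111.2 134.7 138.2]
```

View pics/scene3.png

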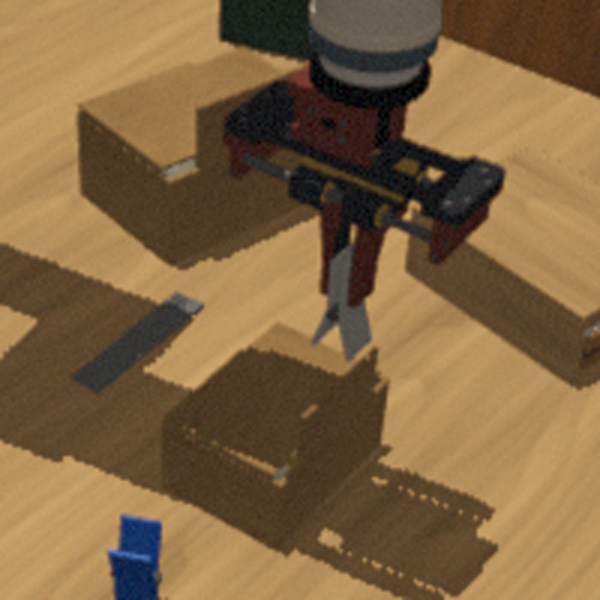

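View pics/wrist3.png

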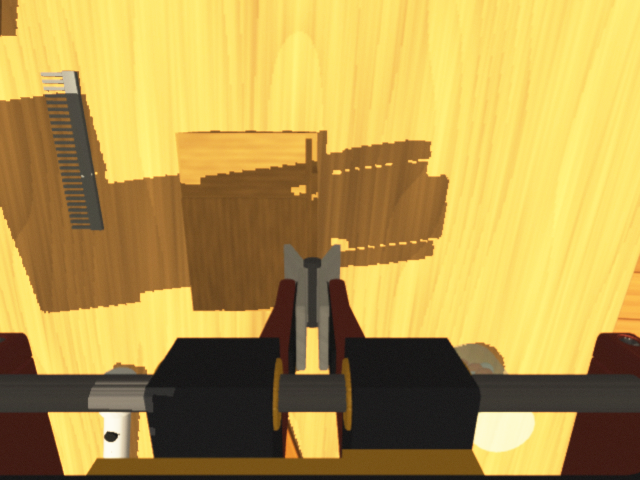

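Call:
play_rows(increments="0 0.001 0.0015 0 0;0 0 0 -0.01 0;0 0 0 -0.01 0;0 0 0 -0.01 0;0 0 0 -0.008 0;0 0 0 -0.006 0;0 0 0 -0.005 0;0 0 0 -0.004 0;0 0 0 0 0;0 0 0 0 0")

```text
t: 12.85
ee_pos: [604.8, 125.4, 147.8]
orientation: [2.156, 2.285, 0.0]
ft_force: [0.7, 0.5, -0.5]
width: 13.7
```

```bash
python3 - <<'E'
from h import *
o=ctrl.get_obs();print(o["t"],o["ee_pos"],o["orientation"],o["width"],o["ft_force"])
im=[]
for n in("scene","top","wrist"):
    d=cam(n);W=cloud(d)
    if n=="scene": im.append(cv2.resize(d["img"][190:260,330:420],(640,498),interpolation=cv2.INTER_CUBIC))
    P=W.reshape(-1,3);P=P[np.isfinite(P).all(1)];P=P[(abs(P[:,0]-604)<40)&(abs(P[:,1]-124)<60)&(P[:,2]>84)]
    H=P[(P[:,2]<121)&(abs(P[:,1]-124)>22)&(abs(P[:,0]-604)<12)]
    if len(H)>20:
        k=np.polyfit(H[:,1],H[:,0],1);T=H[H[:,2]>114];print(n,"header x at y=124:",np.polyval(k,124),np.polyval(k,124)-k[0]*0,"topstrip",T.mean(0),len(T))
    for z0 in range(92,152,6):
        q=P[(P[:,2]>=z0)&(P[:,2]<z0+6)&(abs(P[:,1]-124)<18)]
        if len(q)>5: print("  z",z0,len(q),"x",np.percentile(q[:,0],[2,25,50,75,98]).round(1),"y",np.percentile(q[:,1],[2,50,98]).round(1))
cv2.imwrite("pics/final.png",im[0][...,::-1])
E
```

```text
12.85 [604.7545312  125.41239552 147.83547199] [2.15599991e+00 2.28475623e+00 4.36011003e-04] 13.683878088986617 [ 0.72511491  0.51959506 -0.46907283]
scene header x at y=124: 606.7748670247217 606.7748670247217 topstrip [606.53203595 117.5437315  117.56553404] 43
  z 92 11 x [606.8 607.2 607.3 607.6 608.1] y [106.7 115.  126.5]
  z 98 11 x [607.2 607.5 608.4 620.4 621.6] y [106.8 121.1 139.9]
  z 104 35 x [591.  600.  617.4 620.8 622.6] y [108.5 118.4 136.7]
  z 110 40 x [593.  605.2 615.9 619.2 621. ] y [108.4 117.3 138.9]
  z 116 39 x [595.3 607.9 616.1 617.4 619.1] y [108.3 119.1 139.9]
  z 122 26 x [598.2 612.8 615.5 616.5 618.2] y [108.3 119.3 139.9]
  z 128 25 x [598.2 612.3 613.7 614.5 616.8] y [109.  120.2 139.8]
  z 134 26 x [600.9 609.1 612.  613.  614.8] y [107.  114.3 136. ]
  z 140 25 x [598.3 602.6 605.4 609.4 613.2] y [107.1 111.2 119.3]
  z 146 27 x [592.3 600.4 611.9 618.4 620.5] y [109.2 115.6 136.8]
wrist header x at y=124: 605.564903405303 605.564903405303 topstrip [604.93309365 136.88331495 118.3703737 ] 541
  z 104 166 x [588.  589.2 591.9 621.2 622.5] y [119.3 133.1 141.5]
  z 110 194 x [589.6 590.9 615.9 619.5 620.8] y [121.8 134.2 141.4]
  z 116 255 x [591.5 593.  604.9 617.  618.6] y [125.  137.7 141.6]
  z 122 187 x [593.5 594.5 597.9 615.4 616.7] y [126.8 137.  141.2]
  z 128 182 x [595.2 596.4 604.6 613.6 614.9] y [127.8 137.1 141. ]
  z 134 101 x [596.7 597.6 609.5 612.1 613. ] y [132.3 139.5 141. ]
  z 140 769 x [599.6 604.  605.6 607.1 609.6] y [108.2 128.3 141.5]
  z 146 205 x [590.6 598.7 603.2 610.1 619.3] y [112.7 137.5 140.9]
```

View pics/final.png

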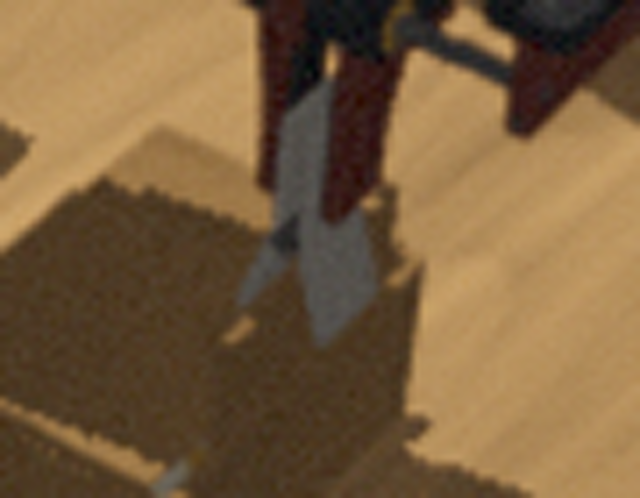

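Tips sit about 14 mm below the card's edge. The card (x 604.9) is centred between the jaws (x 605.05, same camera), and force is about 0. Settle, then hand in.

Call:
play_rows(increments="0 0 0 0 0;0 0 0 0 0;0 0 0 0 0;0 0 0 0 0")

```text
t: 13.4
ee_pos: [604.6, 125.4, 147.7]
orientation: [2.156, 2.285, 0.0]
ft_force: [-0.5, 0.4, -0.4]
width: 12.9
```

```bash
python3 - <<'E'
from h import *
o=ctrl.get_obs();print(o["t"],o["ee_pos"],o["width"],o["ft_force"],abs(o["qvel"]).max())
W=cloud(cam("top"));P=W.reshape(-1,3);P=P[np.isfinite(P).all(1)]
for y0,y1 in((50,130),(150,190)):
    q=P[(P[:,0]>505)&(P[:,0]<560)&(P[:,1]>y0)&(P[:,1]<y1)&(P[:,2]>50)&(P[:,2]<110)];print(len(q),np.percentile(q[:,2],[5,50,95]) if len(q)else"")
if 12.5<o["width"]<15 and np.linalg.norm(o["ft_force"])<3: print(ctrl.close_job())
E
```

```text
13.4 [604.60845056 125.35540791 147.73633258] 12.904013469292735 [-0.49030256  0.39631212 -0.42632352] 0.0011987221867815645
0 
0 
the job is handed in; nothing more can be done
None
```

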